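# Hold a shaker tray's locking plunger open

### The arm

A 7-joint arm with a two-finger parallel gripper is mounted at the origin on the work surface. World frame = base frame: x ahead of the robot, y to its left, z up, the work surface at z = 0. Lengths are in mm, angles in rad, forces in N, time in s.
With the tool pointing down it reaches from about 400 to 900 mm from the base axis. Payload 5.6 kg.
Tool frame: the origin (TCP) lies midway between the tips of the shut fingers; the grasp point (between the pads) lies 19 mm behind it; x points along the fingers, y is the direction in which the jaws open and shut, and the axes are right-handed (so a half turn about x gives the same grasp; the last joint's range is limited). The gripper opens to 92 mm and grips with 3 to 60 N. Pads are 20 mm wide; open, the fingers measure 128 mm over their backs; the gripper's body (75 mm by 189 mm) begins 69 mm behind the grasp point.
Start: joints at [1.299, 0.468, -0.012, 1.603, 0.006, 1.071, -0.056], TCP at [147.383, -633.078, 214.592] pointing down, gripper open.
Joint ranges: [-2.53, 2.53], [-0.31, 2.02], [-1.57, 1.55], [0.28, 2.44], [-1.29, 4.43], [0.15, 1.84], [-2.92, 2.92]. Speed limits (rad/s): [2.57, 2.57, 3.14, 3.14, 3.14, 3.14, 3.14].

### API

Orientations are given as a rotation vector (axis times angle).
In Python, from cell import robot, grip, kin, viewer gives the robot as it stands. Calls block until the motion is done:
- robot.movep(position, orientation): joint-space move of the TCP to a pose.
- robot.servo_line(position, feed=150, rotation=None): straight line of the TCP; rotation=None keeps the orientation; feed is the mean speed in mm/s.
- robot.goto_joints(angles): joint-space move.
- grip(opening, newtons=None): opening from 0.0 (shut) to 1.0 (fully open); newtons is the grip in N (None keeps the last); returns when the fingers have stopped.
- robot.hold(seconds).
- kin.ik(position, orientation): joint angles nearest the present ones, or None.
- robot.observe(): the state.
- viewer.read_camera(name): name is "scene" or "top"; returns the picture (480x640x3 uint8, red, green, blue); there is no depth.
- viewer.camera_info(name): a dict with "camera_matrix" (3x3 intrinsics, pixels), "R" (3x3) and "t" (3): a world point X has camera coordinates R X + t. Camera axes: x right, y down, z forward; pixel columns grow to the right and rows downward; lengths in mm; the calibration is good to about 2 mm. A picture is of the moment at which its call begins. camera_info takes no time and is no camera call.
A pose or a line that the arm cannot do raises robot.IKError and nothing moves.
- robot.job_done(): hands the job in, once; it reports no verdict.
Trained networks look in the newest picture that a camera, given by its name, has taken for a name from the list of things; names that differ only in an ending like _2 or _b are one class to them, and where a whole thing is asked for, a point or a joint stands for the part that bears it (a point fixed in the world has none). Each returns a list of dicts, best first, with "confidence" (0 to 1); they miss things now and then, are a little off and sometimes report something else, mostly with a low value. They report only what shows in the picture. A call takes as long as a camera call. They do not tell look-alikes from the thing itself.
- viewer.silhouettes(name, camera): "mask" (480x640 bool, what is visible of it).
- viewer.pinpoint(name, camera): "at" ([x, y, z] in mm, in the coordinates of the camera as it stood for that picture, good to about 4 mm: a listed point, or the origin of a listed thing).
The state is a dict: "t": time; "joints": joint angles; "joint_velocities": joint speeds; "joint_torque": joint torques, N m; "tcp_pos": TCP position; "tcp_rot": TCP orientation; "contact_force": force on the tool from outside, world axes, zero at the start; "wrist_torque": the same for the moment, N m; "grip_width": opening from 0.0 (shut) to 1.0 (fully open).
Only numpy, scipy, OpenCV 4.12 (cv2) and the standard library are available. Lean on these libraries where they do the work, as an engineer would, in place of code of your own. Each camera call takes 0.05 s, during which the arm holds its last target.

### The job

The shaker has stopped and I want to slide out the tray with the sample bottles from my side, which takes both my hands, so unlock it for me: pull the black plunger knob in front of the loaded tray straight up as far as it goes and keep hold of it there. Leave the empty tray locked, leave both trays in place with the bottles standing, and do not disturb the other things around. Your program finishes while you are still holding the plunger fully back.

Things in the scene. Friction and masses are not known exactly. Their poses are not given: they have to be found in the camera images.
- shaker: Bench shaker, standing still, fixed to the bench ahead of the robot, turned by up to 0.5 rad: white housing 300 x 310 mm, flat aluminium platform (290 x 300 mm) with its top 108 mm above the bench. Origin: centre of its underside. x points from its front (control panel, locking plungers, robot's side) to its back, y to its left bay, z up. Tray bays side by side at y = +72 mm and -72 mm.
- bridge_left (a point): Centre of the top of the left bay's steel bridge (30 mm along x, 62 mm along y, top 126 mm above the bench), at x = -90, y = +72 mm in the shaker's frame. It spans the tray's tongue and carries the vertical plunger on its middle; the plunger's steel collar and sleeve (24 mm over its corners) rise 18 mm from it to the underside of the knob.
- bridge_right (a point): The same for the right bay's bridge, at x = -90, y = -72 mm in the shaker's frame.
- plunger_left (a joint): Lift of the left bay's locking plunger, m: 0 = home, its 8 mm pin down through the hole in that tray's tongue; 0.012 = fully back against its solid stop, pin inside the bridge and clear of the tongue. It slides straight up. The spring pulls it down with 6 N at 0, rising to 12 N at 0.012, and sends it home at once when let go; there is no latch.
- plunger_right (a joint): The same for the right bay's locking plunger.
- knob_left (a point): Black round pull knob on top of the left plunger, 28 mm in diameter, 24 mm tall; its straight grip band is 14 mm tall. Point: on its axis, mid-height of the band, 157 mm above the bench when home, 31 mm above the bridge; the knob runs from 13 mm below to 11 mm above it. Nothing within 50 mm of its axis at that height; tray wall and bottles (tops 194 mm above the bench) begin 65 mm behind.
- knob_right (a point): The same black pull knob on the right plunger, 144 mm beside the left one.
- tray_a: The loaded tray: loose grey plastic tray, 146 x 99 x 45 mm, 2 x 3 pockets holding six bottles, in the left or the right bay (varies). Origin: centre of its underside, on the platform, at x = +48 mm, y = +72 or -72 mm in the shaker's frame. Its steel tongue, 36 mm wide, 6 mm thick, runs forward under the bridge, with a 12 mm hole for the pin. Only the pin stops it sliding out to the back.
- tray_b: The empty tray: the same tray without bottles, locked in the other bay in the same way.
- bottle_1: One of the six capped white sample bottles in the loaded tray: 38 mm in diameter, 82 mm tall. Origin: centre of its underside, 112 mm above the bench.
- bottle_2: One of the six capped white sample bottles in the loaded tray: 38 mm in diameter, 82 mm tall. Origin: centre of its underside, 112 mm above the bench.
- bottle_3: One of the six capped white sample bottles in the loaded tray: 38 mm in diameter, 82 mm tall. Origin: centre of its underside, 112 mm above the bench.
- bottle_4: One of the six capped white sample bottles in the loaded tray: 38 mm in diameter, 82 mm tall. Origin: centre of its underside, 112 mm above the bench.
- bottle_5: One of the six capped white sample bottles in the loaded tray: 38 mm in diameter, 82 mm tall. Origin: centre of its underside, 112 mm above the bench.
- bottle_6: One of the six capped white sample bottles in the loaded tray: 38 mm in diameter, 82 mm tall. Origin: centre of its underside, 112 mm above the bench.
- bottle_spare: Bystander: a capped white sample bottle of the same kind, 38 mm in diameter, 82 mm tall, standing on the bench in front of the shaker. Origin: centre of its underside.
- cap: Bystander: a white bottle cap, 31 mm in diameter, 15 mm tall, lying on the platform between the two bridges. Origin: centre of its underside.
- hex_key: Bystander: a dark steel hex key, 5 mm thick, 80 mm long, lying on the platform's front edge. Origin: on its long leg's underside.
- beaker: Bystander: a glass beaker, 68 mm in diameter, 90 mm tall, on the bench left of the shaker. Origin: centre of its underside.
- flask: Bystander: a glass volumetric flask, 66 mm in diameter, 174 mm tall, on the bench right of the shaker. Origin: centre of its underside.
- wash_bottle: Bystander: a white wash bottle, 66 mm in diameter, 195 mm tall with its spout, on the bench left of the shaker. Origin: centre of its underside.
Not all that is in view belongs to the job. What is shaped like the bottle_5 but orange or yellow is not meant. Leave any green look-alike of the bottle_6 alone.

How it is judged (in metres and radians):
At the end, for the whole second after the job is handed in: For the last second the fingers hold the knob in front of the loaded tray (over 3 N) with its plunger at least 10 mm up of 12 mm; the other plunger is home (under 2 mm), both trays are within 8 mm of their starts and all six bottles stand within 0.3 rad of upright (((y of tray_a in the frame of shaker above 0 m and value of joint plunger_left above 0.01 m and contact force between the fingers and plunger_left above 3 N and value of joint plunger_right below 0.002 m) or (y of tray_a in the frame of shaker below 0 m and value of joint plunger_right above 0.01 m and contact force between the fingers and plunger_right above 3 N and value of joint plunger_left below 0.002 m)) and distance of each of tray_a, tray_b from where it was at the start of the episode below 0.008 m and angle between each of bottle_1, bottle_2, bottle_3, bottle_4, bottle_5, bottle_6's own z axis and vertical below 0.3 rad); the arm keeps its last pose, push and grip.
It fails at once if the empty tray's plunger is pulled up by more than 3 mm ((y of tray_a in the frame of shaker above 0 m and value of joint plunger_right above 0.003 m) or (y of tray_a in the frame of shaker below 0 m and value of joint plunger_left above 0.003 m)).
It fails at once if a tray is shifted by more than 15 mm (distance of any of tray_a, tray_b from where it was at the start of the episode above 0.015 m).
It fails at once if a sample bottle is tipped by more than 0.5 rad (angle between any of bottle_1, bottle_2, bottle_3, bottle_4, bottle_5, bottle_6's own z axis and vertical above 0.5 rad).
It fails at once if one of the things around is moved by more than 25 mm (distance of any of bottle_spare, cap, hex_key, beaker, flask, wash_bottle from where it was at the start of the episode above 0.025 m).
It also fails if it takes over 32 s, if anything falls off the work surface, if the arm or the gripper's body presses on something with over 40 N, if the wrist force passes 120 N, or if a joint passes its speed limit or range.

## Working session

There is one attempt and no reset: what is moved stays moved. The work goes in short steps, each a Python script; the robot and the scene stay as the last script left them, time stands still between calls to the robot, and variables do not carry over. Pictures are saved under pics/ and viewed, and the job is handed in when it is done.

```bash
ls; mkdir -p pics; cat > h.py <<'E'
import numpy as np, cv2
from cell import robot, grip, kin, viewer
def w2p(X,n):
    c=viewer.camera_info(n); q=np.array(c["R"])@np.array(X,float)+np.array(c["t"]); p=np.array(c["camera_matrix"])@q; return p[:2]/p[2]
def c2w(a,n):
    c=viewer.camera_info(n); return np.array(c["R"]).T@(np.array(a,float)-np.array(c["t"]))
def px2w(uv,z,n):
    c=viewer.camera_info(n); R=np.array(c["R"]);t=np.array(c["t"]);d=R.T@np.linalg.inv(c["camera_matrix"])@np.array([uv[0],uv[1],1.]);o=-R.T@t
    return o+d*(z-o[2])/d[2]
def save(im,f): cv2.imwrite(f,im[:,:,::-1])
E
python3 - <<'E'
from h import *
np.set_printoptions(precision=1,suppress=True)
for n in ("scene","top"):
    save(viewer.read_camera(n),f"pics/{n}0.png")
    c=viewer.camera_info(n);R=np.array(c["R"]);print(n,-R.T@np.array(c["t"]),np.array(c["camera_matrix"])[0,0])
    for k in ("shaker","knob_left","knob_right","tray_a","tray_b","bottle_1","cap","bottle_spare","bridge_left","bridge_right"):
        for d in viewer.pinpoint(k,n): 
            w=c2w(d["at"],n);print(k,round(d["confidence"],2),w,w2p(w,n))
print(robot.observe()["t"],robot.observe()["tcp_rot"])
E
```

```text
pics
scene [1327.9  366.1  936.4] 499.69582343183754
shaker 0.67 [576.1 147.8   4.1] [390.2 277.4]
knob_left 0.66 [463.6 179.9 157.7] [430.6 207.8]
knob_right 0.61 [533.8 238.  112.6] [440.3 249.9]
tray_a 0.96 [648.2  99.  108. ] [361.9 260.8]
tray_a 0.83 [593.7 229.4 109.3] [426.7 267. ]
tray_a 0.55 [537.6 235.4 112.9] [438.6 250.4]
tray_b 0.96 [648.2  99.  108. ] [361.9 260.8]
tray_b 0.83 [593.7 229.4 109.3] [426.7 267. ]
tray_b 0.55 [537.6 235.4 112.9] [438.6 250.4]
bottle_1 0.89 [646.2 228.5 113.8] [417.7 281.9]
bottle_1 0.88 [584.2 254.4 111.2] [439.3 268. ]
bottle_1 0.84 [630.  271.2 113.1] [439.5 284.9]
bottle_1 0.79 [602.7 210.1 114.5] [417.3 264.7]
bottle_1 0.64 [829.  188.4   0. ] [358.  368.6]
bottle_1 0.63 [536.8 236.1 114.2] [439.1 250. ]
bottle_1 0.57 [679.  400.7   0.4] [479.6 358.4]
bottle_1 0.57 [689.2 493.3   1.8] [522.7 382.3]
bottle_1 0.53 [558.8 189.  107.7] [415.3 250.3]
cap 0.65 [504.6 120.6 109.7] [397.2 224.1]
cap 0.28 [600.4 212.2 110.7] [418.3 265.5]
cap 0.22 [427.  -43.6   2.1] [348.1 213.3]
bottle_spare 0.67 [427.2 -43.8   1. ] [347.9 213.6]
bridge_left 0
[... 614 characters left out ...]
1 0.52 [561.  188.3 109.2] [253.7 256.8]
bottle_1 0.52 [519.2  41.3 157.6] [302.6 270.7]
bottle_1 0.48 [587.  248.  106.8] [234.  248.2]
bottle_1 0.47 [545.5 239.9 115.3] [236.  261.9]
bottle_1 0.44 [652.6 225.9 114.6] [241.4 226.1]
bottle_1 0.44 [682.2 402.1  -3.1] [192.7 221.1]
bottle_1 0.43 [832.2 182.6  -3.7] [261.1 175.8]
bottle_1 0.32 [429.7 -45.   -3.2] [330.9 300.3]
cap 0.43 [507.9 112.2 110.3] [279.1 274.8]
bottle_spare 0.7 [430.  -45.2  -2.3] [331.  300.2]
bottle_spare 0.4 [584.9 249.7 114.3] [233.  248.7]
bridge_left 0.79 [470.  176.2 128.3] [256.6 287.7]
bridge_right 0.64 [601.2 234.4 107.8] [238.6 243.4]
bridge_right 0.31 [ 560.9 -443.8   -2.6] [455.7 259.4]
1.1 [ 2.1  0.2 -2.1]
```

```bash
python3 - <<'E'
import cv2
a=cv2.imread("pics/scene0.png");b=cv2.imread("pics/top0.png")
cv2.imwrite("pics/s1.png",cv2.resize(a[180:330,320:520],None,fx=4,fy=4,interpolation=cv2.INTER_CUBIC))
cv2.imwrite("pics/t1.png",cv2.resize(b[190:340,200:400],None,fx=4,fy=4,interpolation=cv2.INTER_CUBIC))
E
```

```text
(no output)
```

View pics/scene0.png

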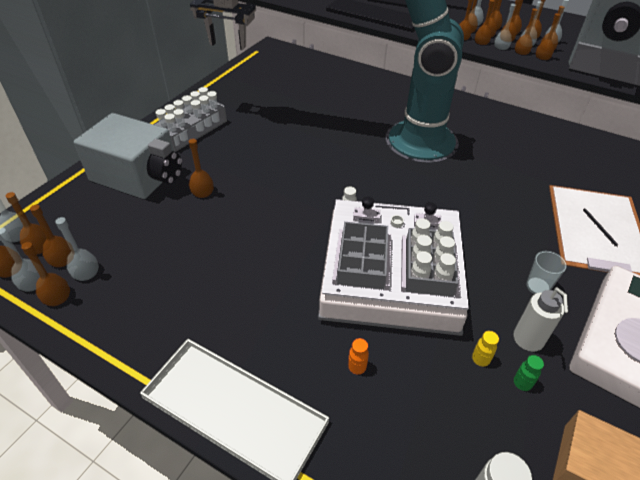

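View pics/top0.png

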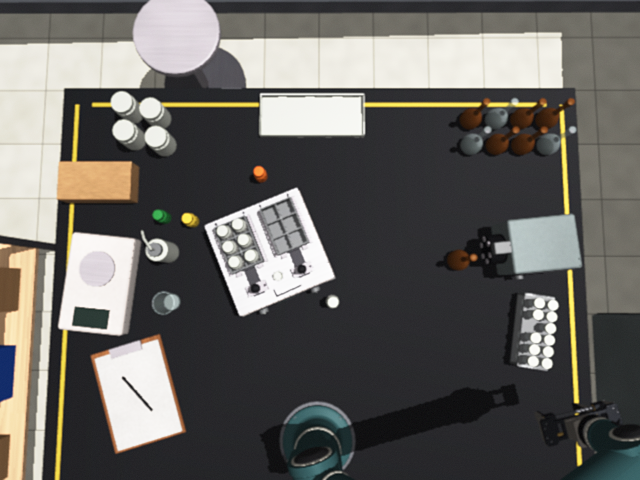

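```bash
ls pics
```

```text
s1.png
scene0.png
t1.png
top0.png
```

View crops.

The overview shows the shaker turned about 0.37 rad. The six white bottles are in the left bay: scene (430,245), top (238,245). The empty tray is in the right bay: scene (365,250), top (283,225).

View pics/s1.png

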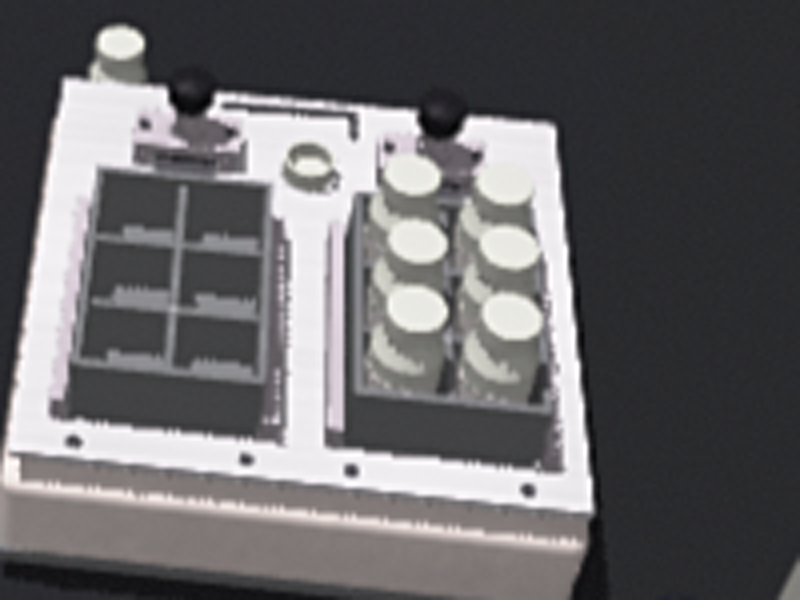

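View pics/t1.png

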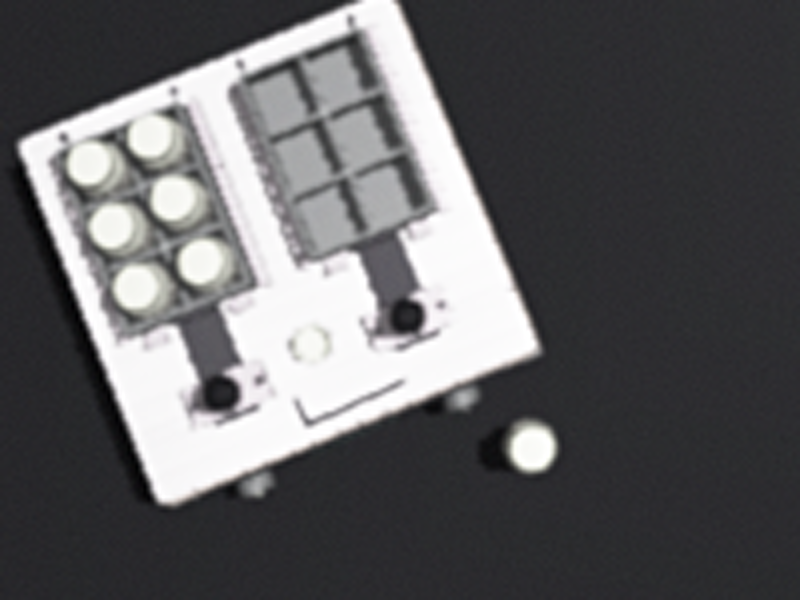

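```bash
python3 - <<'E'
from h import *
from scipy.optimize import least_squares
np.set_printoptions(precision=1,suppress=True)
# refine: silhouettes of knob
for n in ("scene","top"):
    viewer.read_camera(n)
    for k in ("knob_left","plunger_left","hex_key"):
        for d in viewer.silhouettes(k,n):
            m=d["mask"]; ys,xs=np.nonzero(m); 
            if len(xs): print(n,k,round(d["confidence"],2),len(xs),xs.min(),xs.max(),ys.min(),ys.max(),xs.mean(),ys.mean())
# joint model fit from pinpoints
L=[((-90,72,126),(464.3,180.6)),((-90,72,126),(470,176.2)),((-90,72,157),(463.6,179.9)),((-90,72,157),(469.5,176.8)),((-90,-72,126),(522,48.7)),((-90,-72,157),(517.6,43.2)),
((48,72,108),(593.7,229.4)),((48,72,108),(600.8,233.6)),((48,-72,108),(648.2,99)),((48,-72,108),(653.8,99.1)),((0,0,0),(576.1,147.8)),((0,0,0),(578.5,143))]
def T(p,q): c,s=np.cos(p[2]),np.sin(p[2]); return np.array([p[0]+c*q[0]-s*q[1],p[1]+s*q[0]+c*q[1]])
r=least_squares(lambda p:np.concatenate([T(p,a)-b for a,b in L]),[577,145,.37],x_scale=[1,1,.01])
print(r.x[:2],r.x[2],r.fun.reshape(-1,2))
for y in (72,-72):
    w=[*T(r.x,(-90,y)),157]; print(w,w2p(w,"scene"),w2p(w,"top"))
E
```

```text
scene knob_left 0.63 141 424 436 203 215 430.0070921985816 208.80141843971631
scene plunger_left 0.52 126 425 436 202 214 430.3333333333333 208.21428571428572
scene hex_key 0.53 74 377 409 206 213 394.97297297297297 207.95945945945945
top knob_left 0.7 6007 206 334 189 315 274.9731979357416 261.38288663226234
top plunger_left 0.63 81 251 260 284 293 255.55555555555554 288.2716049382716
top hex_key 0.61 177 229 244 256 269 236.38983050847457 262.4237288135593
[577.9 146.2] 0.38610526753933205 [[ 3.1 -1.5]
 [-2.6  2.9]
 [ 3.8 -0.8]
 [-2.1  2.3]
 [-0.4 -3. ]
 [ 4.   2.5]
 [ 1.5  1.6]
 [-5.6 -2.6]
 [ 1.3 -1.4]
 [-4.3 -1.5]
 [ 1.8 -1.6]
 [-0.6  3.2]]
[np.float64(467.4039881176216), np.float64(179.0530537575736), 157] [429.6 208.8] [254.4 288.7]
[np.float64(521.6319786185434), np.float64(45.65393439679242), 157] [367.1 202.6] [301.1 269.8]
```

Candidates that could be mistaken for the target:
- **Left black knob:** scene (430,208), top (255,288). It stands in front of the six white bottles.
- **Right black knob:** scene (367,202), top (301,270). It stands in front of the empty tray.
- **Grey panel dials:** top (264,310) and (315,290), on the front face.

I choose the left knob. The crops confirm it: the tongue from the bottle tray runs under that knob's bridge. Its position of about (467,178,157) agrees in both cameras to within 1 px.

```bash
python3 - <<'E'
from h import *
from scipy.spatial.transform import Rotation as Ro
np.set_printoptions(precision=3,suppress=True)
psi=0.386
print(robot.observe()["t"])
sols=[]
for s in (1,-1):
    y=s*np.array([-np.sin(psi),np.cos(psi),0]);x=np.array([0,0,-1.]);z=np.cross(x,y)
    rv=Ro.from_matrix(np.c_[x,y,z]).as_rotvec()
    for zz in (330,138,150):
        q=kin.ik([467,178,zz],rv); print(s,zz,None if q is None else np.array(q))
    q=kin.ik([467,178,330],rv)
    if q is not None: sols.append((np.abs(np.array(q)-robot.observe()["joints"]).max(),tuple(rv)))
rv=np.array(min(sols)[1]); np.save("rv.npy",rv)
p=np.array(robot.observe()["tcp_pos"])
grip(1.0,50)
robot.servo_line([p[0],p[1],400],feed=250)
robot.movep([467,178,330],rv)
o=robot.observe();print(o["t"],o["tcp_pos"],o["joints"],o["contact_force"])
for n in ("scene","top"): save(viewer.read_camera(n),f"pics/{n}2.png")
a=cv2.imread("pics/scene2.png")
cv2.imwrite("pics/s2.png",cv2.resize(a[120:270,320:520],None,fx=4,fy=4,interpolation=cv2.INTER_CUBIC))
E
```

```text
1.5
1 330 [ 0.617  0.366 -1.29   1.764  0.366  1.29   1.197]
1 138 [ 0.426  0.596 -1.101  1.983  0.652  0.971  0.956]
1 150 [ 0.43   0.57  -1.1    1.974  0.616  0.982  0.985]
-1 330 [ 0.543  0.298 -1.158  1.767  0.286  1.264 -1.871]
-1 138 [ 0.232  0.455 -0.811  1.993  0.43   0.871 -1.997]
-1 150 [ 0.244  0.438 -0.823  1.983  0.411  0.893 -1.981]
5.675 [467.437 177.226 329.887] [ 0.618  0.366 -1.289  1.764  0.366  1.29   1.197] [ 0.359 -0.999 -0.593]
```

View pics/scene2.png

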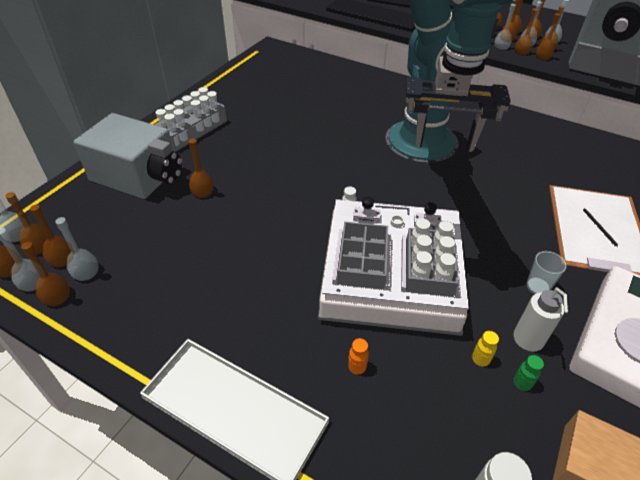

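View pics/top2.png

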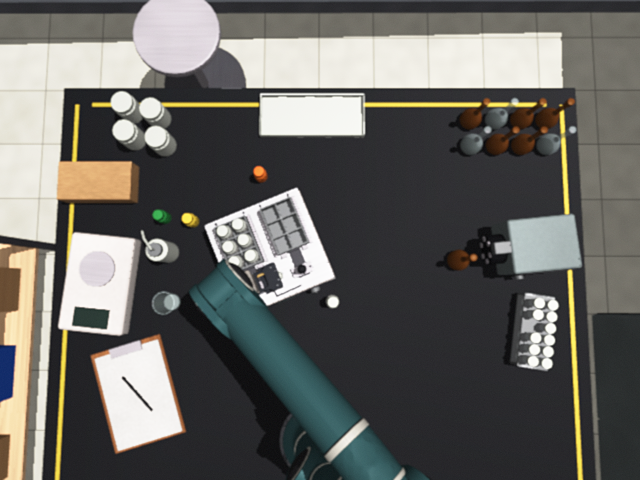

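The scene picture shows the open gripper at (455,110) above the left knob at (430,208), which is clear and still home. The bottles and other things are untouched. Next I descend partway and check the alignment.

```bash
python3 - <<'E'
from h import *
robot.servo_line([467,178,182],feed=120)
o=robot.observe();print(o["t"],o["tcp_pos"],o["contact_force"],w2p(o["tcp_pos"],"scene"))
im=viewer.read_camera("scene");save(cv2.resize(im[130:270,340:520],None,fx=4.4,fy=4.2,interpolation=cv2.INTER_CUBIC),"pics/s3.png")
for d in viewer.pinpoint("knob_left","scene"): w=c2w(d["at"],"scene");print(d["confidence"],w)
for d in viewer.silhouettes("knob_left","scene"):
    ys,xs=np.nonzero(d["mask"]);print(d["confidence"],len(xs),xs.min(),xs.max(),ys.min(),ys.max(),xs.mean(),ys.mean())
E
```

```text
7.1583 [467.42770327 178.26695756 182.63380629] [ 0.45285851 -0.57752402 -0.22432743] [431.16182266 200.449246  ]
0.67 [464.71484272 181.68022234 157.49270878]
0.59 448 434 455 254 280 445.0200892857143 267.98660714285717
0.47 129 424 435 203 215 429.6744186046512 208.72868217054264
0.41 10018 319 467 197 335 391.752745058894 276.35885406268716
0.24 285 411 429 219 245 420.0877192982456 230.35087719298247
```

View pics/s3.png

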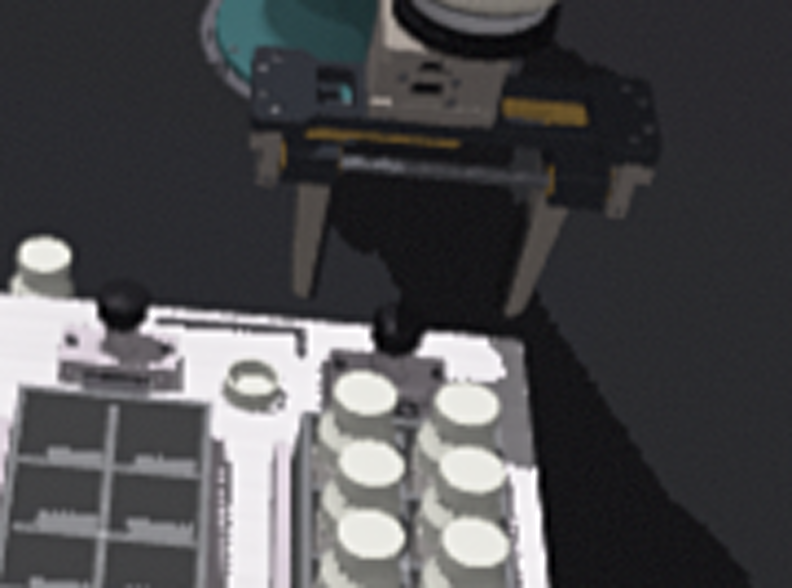

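Crop: the finger tips at (305,293) and (515,313) straddle the left knob at (395,330), 4x crop pixels. The jaw line is parallel to the bridges, and the bottles are clear behind. Next I lower, close gently and check for side force.

```bash
python3 - <<'E'
from h import *
np.set_printoptions(precision=2,suppress=True)
robot.servo_line([467,178,138],feed=80)
o=robot.observe();print(o["t"],o["tcp_pos"],o["contact_force"],o["grip_width"]);f0=np.array(o["contact_force"])
grip(0.0,6)
o=robot.observe();f=np.array(o["contact_force"])-f0
psi=.386;j=np.array([-np.sin(psi),np.cos(psi),0]);x=np.array([np.cos(psi),np.sin(psi),0])
print(o["t"],o["tcp_pos"],f,"jaw",f@j,"fwd",f@x,o["grip_width"]*92,np.array(o["wrist_torque"]))
E
```

```text
8.0083 [467.   178.33 137.98] [0.58 0.42 0.43] 0.9997719998369179
8.9917 [466.67 178.84 138.05] [-1.4   1.96 -1.03] jaw 2.33683334943895 fwd -0.5569596491073967 27.174087744889253 [ 0.72  0.04 -0.02]
```

```bash
python3 - <<'E'
from h import *
im=viewer.read_camera("scene");save(cv2.resize(im[170:250,380:480],None,fx=8,fy=7.5,interpolation=cv2.INTER_CUBIC),"pics/s4.png")
im=viewer.read_camera("top");save(cv2.resize(im[240:340,200:320],None,fx=6.6,fy=6,interpolation=cv2.INTER_CUBIC),"pics/t4.png")
E
```

```text
(no output)
```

View pics/s4.png

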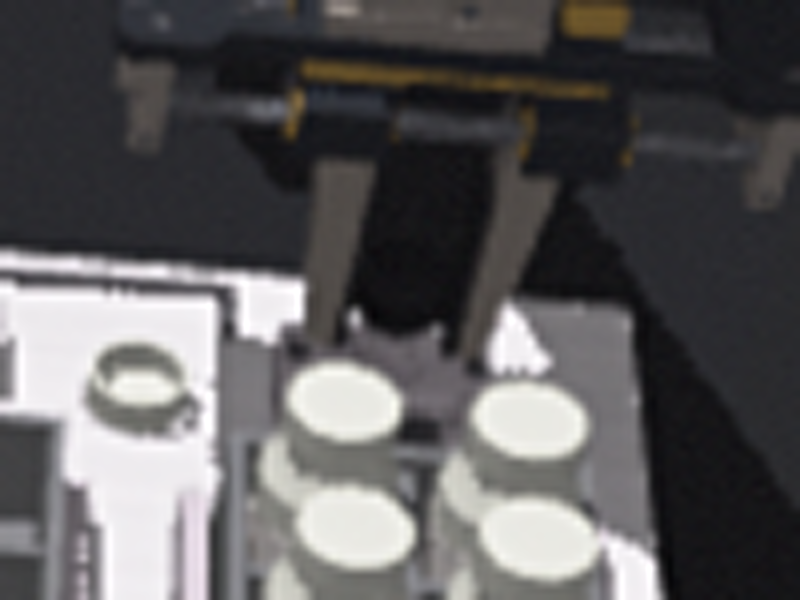

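Crop: the knob at (400,280) is between both fingers, with the tips beside the sleeve. Width is 27 mm against 28 mm nominal, and the side force is only 2 N. Next I grip firmly and lift in steps, watching the force.

```bash
python3 - <<'E'
from h import *
np.set_printoptions(precision=2,suppress=True)
grip(0.0,55)
o=robot.observe();print(o["t"],o["tcp_pos"],np.array(o["contact_force"]),o["grip_width"]*92)
p=np.array([467,178,138.]); 
for dz in (3,6,9,10.5,11.5,12,12.5,13,13.5,14):
    robot.servo_line(p+[0,0,dz],feed=20)
    o=robot.observe();print(dz,round(o["t"],2),o["tcp_pos"],np.array(o["contact_force"]),round(o["grip_width"]*92,2))
    if -o["contact_force"][2]>28: break
E
```

```text
9.3083 [466.68 178.8  138.03] [-2.02  4.35 -1.24] 25.802294959336717
3 9.61 [466.65 178.85 140.51] [ 1.07  6.5  -8.22] 26.18
6 9.91 [466.65 178.82 143.36] [ 0.84  6.23 -8.77] 26.3
9 10.21 [466.64 178.81 146.2 ] [  0.34   6.11 -10.16] 26.29
10.5 10.46 [466.62 178.82 147.61] [  0.64   7.27 -10.84] 26.5
11.5 10.71 [466.61 178.82 148.54] [  1.08   6.9  -12.93] 26.31
12 10.96 [466.6  178.8  148.99] [  1.99   7.62 -12.26] 26.17
12.5 11.21 [466.6  178.81 149.46] [  0.87   7.84 -13.11] 25.95
13 11.46 [466.59 178.82 149.94] [  1.39   7.27 -12.7 ] 26.38
13.5 11.71 [466.57 178.79 150.15] [  2.39   8.02 -15.69] 26.07
14 11.96 [466.57 178.78 150.2 ] [  3.83   9.6  -20.06] 26.33
```

The force followed the spring (8 to 13 N), then rose sharply to 20 N at about 12.1 mm of travel, which is the solid stop. Next I hold and verify.

```bash
python3 - <<'E'
from h import *
np.set_printoptions(precision=2,suppress=True)
for i in range(3):
    robot.hold(0.5);o=robot.observe();print(round(o["t"],2),o["tcp_pos"],np.array(o["contact_force"]),round(o["grip_width"]*92,2))
im=viewer.read_camera("scene");save(im,"pics/scene5.png");save(cv2.resize(im[160:340,310:510],None,fx=4,fy=3.3,interpolation=cv2.INTER_CUBIC),"pics/s5.png")
for k in("tray_a","cap","bottle_1"):
  for d in viewer.pinpoint(k,"scene"):
    if d["confidence"]>.5: print(k,round(d["confidence"],2),c2w(d["at"],"scene"))
E
```

```text
12.46 [466.57 178.79 150.22] [  4.7    9.26 -19.26] 26.32
12.96 [466.58 178.82 150.2 ] [  3.12   9.28 -20.09] 26.38
13.46 [466.57 178.8  150.2 ] [  3.75   8.6  -20.14] 26.28
tray_a 0.71 [649.05  99.43 106.35]
tray_a 0.7 [579.92 478.63   2.47]
tray_a 0.66 [593.81 229.41 110.29]
bottle_1 0.96 [625.1  272.09 110.71]
bottle_1 0.9 [675.97 402.65  -0.16]
bottle_1 0.86 [600.63 208.48 114.01]
bottle_1 0.79 [687.71 493.25  -1.23]
bottle_1 0.76 [587.16 254.   111.31]
bottle_1 0.68 [536.02 237.27 113.2 ]
bottle_1 0.63 [829.47 186.65  -0.15]
bottle_1 0.57 [559.35 190.31 110.95]
bottle_1 0.56 [641.24 225.3  114.08]
```

View pics/s5.png

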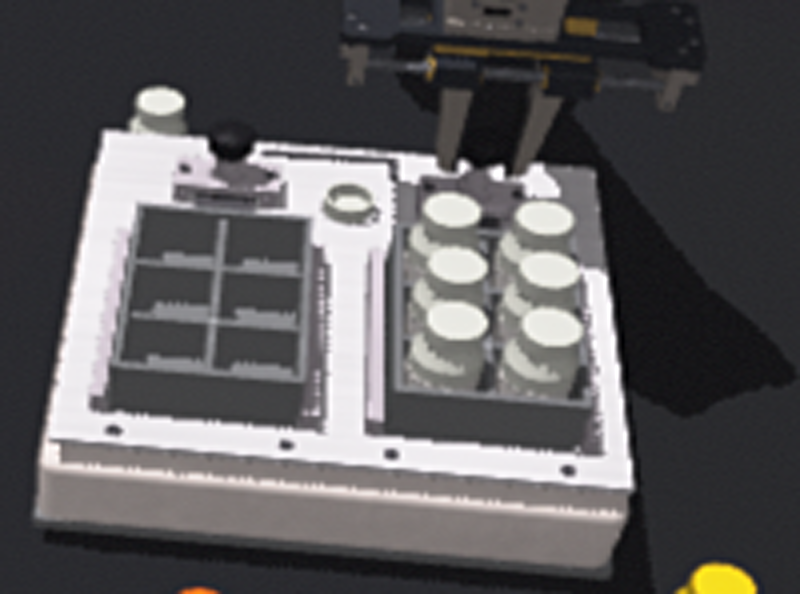

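The crop shows the left knob held up between the fingers at (490,130). The right knob at (232,140) is still home. All six bottles stand, and the trays, cap, hex key and spare bottle are where they were. Handing in while holding.

```bash
python3 -c "
from h import *
robot.job_done();o=robot.observe();print(o['t'],o['tcp_pos'],o['contact_force'],o['grip_width'])"
```

```text
the job is handed in; nothing more can be done
the job is handed in; nothing more can be done
```

The tray with the six bottles is unlocked. It is in the left bay, and the arm is holding that bay's plunger knob fully up (55 N grip setting), so you can slide the tray out.

- **Plunger at its stop:** the pull followed the spring at about 8–13 N, then rose to 20 N at about 12.1 mm of tool travel and stayed there for 1.5 s without slipping. The lift was judged from tool travel and force, because the plunger itself cannot be read directly.
- **Everything else:** in the last picture the right plunger is still home, and all six bottles are standing. The trays, cap, hex key and spare bottle look unmoved. The tray positions found before and after agree within about 2 mm.
- **Not confirmed:** I did not re-check the beaker, flask and wash bottle after the grasp. The final check for the cap returned no confident result, so its position is judged from the picture only. The gripper read 26–27 mm wide on the 28 mm knob. I also left a steady side force of about 10 N on the plunger, probably because the grip is slightly off-centre.

I handed the job in at about 13.5 s of the 32 s allowed. No verdict is reported.

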